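# Turn the counter display and point out the globe

### The arm

A 6-joint arm with a two-finger parallel gripper is mounted at the origin on the work surface. World frame = base frame: x ahead of the robot, y to its left, z up, the work surface at z = 0. Lengths are in m, angles in rad, forces in N, time in s.
With the tool pointing down it reaches from about 0.4 to 0.825 m from the base axis. Payload 7 kg.
Tool frame: the origin (TCP) lies between the finger pads; the fingertips stand 22 mm ahead of it and the grasp point (between the pads) lies 3 mm ahead of it; x points along the fingers, z is the direction in which the jaws open and shut, and the axes are right-handed (so a half turn about x gives the same grasp; the last joint's range is limited). The gripper opens to 88 mm and grips with 3 to 60 N. Pads are 19 mm wide; open, the fingers measure 130 mm over their backs; the gripper's body (78 mm by 193 mm) begins 47 mm behind the grasp point.
Start: joints at [1.519, 0.359, 0.012, 0, -1.224, -0.288], TCP at [0.225, 0.636, 0.249] pointing down, gripper open.
Joint ranges: [-3.07, 3.07], [-1.43, 2.12], [-1.02, 1.25], [-3.03, 1.67], [-3.05, -0], [-3.03, 3.03]. Speed limits (rad/s): [2.39, 2.39, 3.01, 3.14, 3.14, 3.14].

### API

Orientations are given as a unit quaternion [w, x, y, z].
In Python, from rig import r gives the robot as it stands.
- The arm moves only by the tool drive_tool, never from a script. Its argument "plan" is a list of rows, each a list of 5 numbers: the shift along the tool's x, y, z as a fraction of full scale, then the turn about the tool's x as a fraction of full scale, then the opening, from 0 (shut) to 1 (fully open). In form: [[dx, dy, dz, roll, gripper], ...]. A call has 1 to 5 rows; each row is the pose to reach, as a shift and turn from the pose commanded when the call began, along the tool's axes at that moment; what a row does not reach only later rows make up. Full scale, the value 1, is 0.1 m for a shift and 2 rad for a turn. A row lasts 1/12 s, in which the tool goes at most 41.7 mm and 7.16 degrees, less where a joint would pass 70% of its speed; a pose out of reach is approached as far as the arm can. A call with a number of a shift or a turn outside -1 to 1 is refused whole. A call with a gripper value outside its range is refused whole. The fingers move at their own pace and stop on an object; "grip_force" is the grip in N (left out, the last holds). Time passes only in rows, so rows that repeat a pose let the fingers close. It gives the time, the measured TCP pose, the force and the opening at its end, in the units of the state.
- r.get_obs(): the state, without advancing time (a new reading comes with each control period).
- r.capture(name): name is "side" or "top" or "wrist"; returns the picture (400x640x3 uint8, red, green, blue); there is no depth.
- r.get_calibration(name): a dict with "fovy" (degrees; the focal length in pixels is half the picture's height over the tangent of half this angle, whatever the lens; pixels are square), "cx", "cy" (the principal point, pixels), "R" (3x3) and "t" (3): a world point X has camera coordinates R X + t. Camera axes: x right, y down, z forward; pixel columns grow to the right and rows downward; lengths in m; the calibration is good to about 2 mm. A picture is of the moment at which its call begins: read the wrist's pose just before it. get_calibration takes no time and is no camera call; for the wrist camera it gives the pose at the moment of the call.
- r.job_done(): hands the job in, once; it reports no verdict.
Trained networks look in the newest picture that a camera, given by its name, has taken for a name from the list of things; names that differ only in an ending like _2 or _b are one class to them, and where a whole thing is asked for, a point or a joint stands for the part that bears it (a point fixed in the world has none). Each returns a list of dicts, best first, with "score" (0 to 1); they miss things now and then, are a little off and sometimes report something else, mostly with a low value. They report only what shows in the picture. A call takes as long as a camera call.
- r.outline_of(name, camera): "region" (400x640 bool, what is visible of it) and "extent" ([left, top, right, bottom] in pixels, round what is visible of it).
- r.spot_point(name, camera): "uv" ([column, row] in pixels: a listed point, or the origin of a listed thing).
The state is a dict: "time": time; "q": joint angles; "dq": joint speeds; "effort": joint torques, N m; "tcp_pos": TCP position; "tool_rot": TCP orientation; "contact_force": force on the tool from outside, world axes, zero at the start; "ft_torque": the same for the moment, N m; "finger_gap": finger opening in m.
Only numpy, scipy, OpenCV 4.12 (cv2) and the standard library are available. Lean on these libraries where they do the work, as an engineer would, in place of code of your own. Each camera call takes 0.05 s, during which the arm holds its last target.

### The job

A customer stands across the counter and asks for the small wooden globe on the round turntable. With the fingertips, gently push the turntable's tall upright post round until the globe stands right behind the price card, let go, then point down at the top of the globe from a few centimetres above it, and stay there for two seconds; finish still pointing at it, touching nothing. Do not grip, lift, touch or knock over any of the goods, neither those on the turntable nor the flask and toy car on the counter.

Things in the scene. Friction and masses are not known exactly. Their poses are not given: they have to be found in the camera images.
- stand: Fixed foot; origin at counter height on the turntable's vertical axis, z up, +x towards the price card: a plain card in a leaning black holder fixed to the foot, 80 mm wide, 56 mm high, 155 to 175 mm from the axis. The turntable is a round wooden plate, radius 134 mm, top 36 mm above the counter; it turns both ways (1 to 4 N at the post) and stops where it is left.
- front (a point): Point on the foot (it does not turn) at the plate's top surface, 75 mm from the axis towards the price card: the middle of where the globe must stand.
- turntable (a joint): Angle of the turntable, rad, positive anticlockwise seen from above, limits -4.5 and 4.5; it starts near 0.
- post_top (a point): Top centre of the upright steel push post fixed on the turntable: 14 mm in diameter, 110 mm from the axis, top 166 mm above the counter (130 mm above the plate). It is taller than the goods on the plate (at most 78 mm), so its upper part can be pushed by fingers passing above them. The goods stand at least 38 degrees round the plate from it.
- globe_center (a point): Middle of the loose wooden globe, half-way up: a ball 56 mm in diameter with a thin brass ring, on a dark round foot 54 mm across, 78 mm high in all, 160 g; it just stands on the plate about 75 mm from the axis and rides round with it. z axis up.
- globe_top (a point): Topmost point of the globe, 78 mm above the plate, on its upright axis.
- clock_center (a point): Middle of the loose round desk clock, half-way up: a steel drum 64 mm across and 26 mm thick standing on edge on a flat foot, 72 mm high; stands on the plate about 75 mm from the axis. z axis up.
- tin_center (a point): Middle of the loose lidded round gift tin, half-way up: 65 mm across, 60 mm high; stands on the plate about 75 mm from the axis. z axis up.
- flask_center (a point): Middle of the loose steel drinking flask, half-way up: 62 mm across, 190 mm high, standing on the counter about 280 mm from the turntable's axis. z axis up.
- car_center (a point): Middle of the loose toy car, 110 mm long, 44 mm wide, 50 mm high, standing on the counter about 270 mm from the turntable's axis. z axis up.
- globe: The wooden globe as a whole; origin at the centre of its underside, z up.
- clock: The desk clock as a whole; origin at the centre of its underside, z up.
- tin: The gift tin as a whole; origin at the centre of its underside, z up.
- flask: The flask as a whole; origin at the centre of its underside, z up.
- car: The toy car as a whole; origin at the centre of its underside, z up.

How it is judged:
By the outcome, as a careful person would: the job done as asked, in the order asked, and still so for the second after the job is handed in, with the robot touching nothing.
It also fails if it takes over 58 s, if anything falls off the work surface, if the arm or the gripper's body presses on something with over 40 N, if the wrist force passes 120 N, or if a joint passes its speed limit or range.

## Working session

There is one attempt and no reset: what is moved stays moved. The work goes in short steps, Python scripts to look and compute and a tool call to move; the robot and the scene stay as the last step left them, time stands still between calls to the robot, and variables do not carry over. Pictures are saved under pics/ and viewed, and the job is handed in when it is done.

Besides the shell and the picture viewer there is one more tool, called as name([rows], argument=value, ...), one row to a line, values as JSON. drive_tool: Moves the arm, as the interface text tells. Shift numbers are shares of 0.1 m and turn numbers shares of 2 rad, none past 1 either way. Its arguments: {"type":"object","properties":{"plan":{"type":"array"},"grip_force":{"type":"number"}},"required":["plan"]}

```bash
ls; mkdir -p pics; cat > h.py <<'E'
import numpy as np, cv2
from rig import r
def cal(n):
    c=r.get_calibration(n); f=200/np.tan(np.radians(c['fovy'])/2)
    return f,c['cx'],c['cy'],np.array(c['R']),np.array(c['t'])
def onz(n,uv,z,c=None):
    f,cx,cy,R,t=c or cal(n)
    d=R.T@np.array([(uv[0]-cx)/f,(uv[1]-cy)/f,1]); o=-R.T@t
    return o+d*(z-o[2])/d[2]
def proj(n,X,c=None):
    f,cx,cy,R,t=c or cal(n)
    p=R@np.array(X)+t; return np.array([cx+f*p[0]/p[2],cy+f*p[1]/p[2]])
def save(n,fn):
    im=np.array(r.capture(n)); cv2.imwrite('pics/'+fn,im[:,:,::-1]); return im
E
python3 - <<'E'
from h import *
for n in ['top','side']:
    save(n,n+'0.png'); c=cal(n); print(n,c[0],c[1],c[2],-c[3].T@c[4])
    for p in ['stand','front','post_top','globe_top','globe','clock','tin','flask','car']:
        print(n,p,[(np.round(d['uv']).tolist(),round(d['score'],2)) for d in r.spot_point(p,n)[:2]])
o=r.get_obs();print({k:np.round(v,3).tolist() for k,v in o.items()})
E
```

```text
pics
top 366.0885953669589 319.28568148450853 201.61040261995285 [0.52241637 0.07988681 1.08008248]
top stand [([329.0, 217.0], 0.6), ([310.0, 200.0], 0.48)]
top front [([340.0, 191.0], 0.86)]
top post_top [([290.0, 233.0], 0.78)]
top globe_top [([321.0, 242.0], 0.56)]
top globe [([320.0, 241.0], 0.87)]
top clock [([308.0, 203.0], 0.64), ([320.0, 241.0], 0.6)]
top tin [([357.0, 220.0], 0.57)]
top flask [([240.0, 180.0], 0.65)]
top car [([410.0, 257.0], 0.75)]
side 491.0642765380334 328.7562896370432 200.48328155433535 [0.33189329 0.81344684 1.0448635 ]
side stand [([336.0, 217.0], 0.66)]
side front [([314.0, 195.0], 0.8)]
side post_top [([342.0, 209.0], 0.59), ([312.0, 194.0], 0.18)]
side globe_top [([363.0, 205.0], 0.96), ([346.0, 188.0], 0.23)]
side globe [([361.0, 225.0], 0.86)]
side clock [([316.0, 226.0], 0.87), ([318.0, 217.0], 0.51)]
side tin [([348.0, 188.0], 0.91)]
side flask [([395.0, 164.0], 0.63), ([266.0, 287.0], 0.58)]
side car [([392.0, 167.0], 0.59)]
{'time': 1.0, 'q': [1.519, 0.359, 0.012, 0.0, -1.224, -0.288], 'dq': [-0.001, -0.0, 0.001, -0.0, -0.0, -0.0], 'effort': [-0.0, -58.239, 29.33, 7.003, 0.012, -0.0], 'tcp_pos': [0.225, 0.636, 0.249], 'tool_rot': [0.408, 0.577, 0.408, -0.577], 'contact_force': [0.257, -0.844, -0.625], 'ft_torque': [-0.001, -0.016, 0.038], 'finger_gap': 0.088}
```

View pics/top0.png

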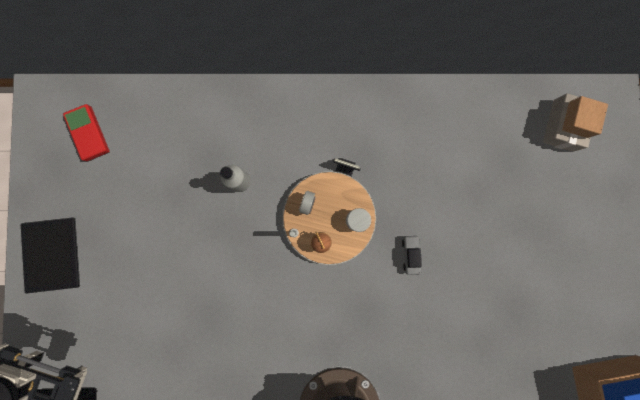

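View pics/side0.png

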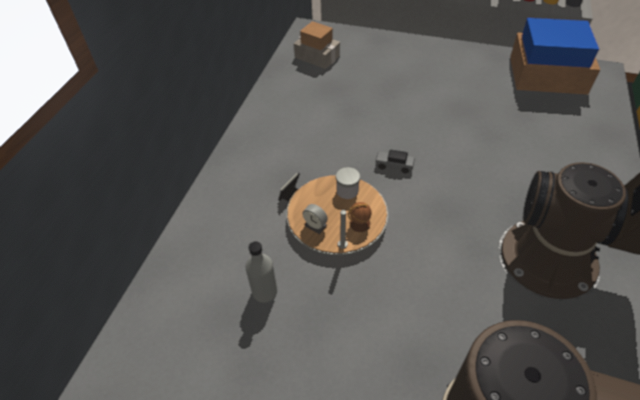

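```bash
python3 - <<'E'
from h import *
P={'top':dict(stand=(329,217,.036),front=(340,191,.036),post=(290,233,.166),globe=(320,241,.036),gtop=(321,242,.114),clock=(308,203,.036),tin=(357,220,.036),flask=(240,180,0),car=(410,257,0)),
'side':dict(stand=(336,217,0),front=(314,195,.036),post=(342,209,.166),gtop=(363,205,.114),globe=(361,225,.036),clock=(316,226,.036),tin=(348,188,.036),flask=(266,287,0),car=(392,167,0))}
for n in P:
  for k,(u,v,z) in P[n].items(): print(n,k,np.round(onz(n,(u,v),z),3))
E
```

```text
top stand [0.547 0.021 0.036]
top front [ 0.622 -0.011  0.036]
top post [0.506 0.126 0.166]
top globe [0.48  0.048 0.036]
top gtop [0.48  0.047 0.114]
top clock [0.588 0.081 0.036]
top tin [ 0.538 -0.059  0.036]
top flask [0.66  0.281 0.   ]
top car [ 0.428 -0.219  0.   ]
side stand [0.55  0.013 0.   ]
side front [ 0.62  -0.018  0.036]
side post [0.508 0.114 0.166]
side gtop [0.472 0.046 0.114]
side globe [0.473 0.049 0.036]
side clock [0.584 0.083 0.036]
side tin [ 0.537 -0.067  0.036]
side flask [0.657 0.268 0.   ]
side car [ 0.44  -0.213  0.   ]
```

The top view shows the plate centred near (329,218), the post at (293,232), the globe at (321,242), the clock at (308,203), the tin at (359,219) and the card at (346,165). The flask is near (232,178) and the car near (412,255). The globe is roughly opposite the card, so it needs about half a turn. I'll refine these positions next.

```bash
cat >> h.py <<'E'
from scipy.spatial.transform import Rotation as Ro
def ang(v): return np.degrees(np.arctan2(v[1],v[0]))
E
python3 - <<'E'
from h import *
from scipy.optimize import least_squares
for n in ['top','side']:
    im=cv2.imread(f'pics/{n}0.png'); hsv=cv2.cvtColor(im,cv2.COLOR_BGR2HSV)
    m=((hsv[:,:,0]>5)&(hsv[:,:,0]<25)&(hsv[:,:,1]>70)&(hsv[:,:,2]>90)).astype(np.uint8)
    k,l,s,ce=cv2.connectedComponentsWithStats(m)
    c0=(330,217) if n=='top' else (336,213)
    i=min([j for j in range(1,k) if s[j,4]>500],key=lambda j:np.hypot(*(ce[j]-c0)))
    cs,_=cv2.findContours((l==i).astype(np.uint8),cv2.RETR_EXTERNAL,cv2.CHAIN_APPROX_NONE)
    h=cv2.convexHull(max(cs,key=len))[:,0]
    X=np.array([onz(n,p,.036)[:2] for p in h])
    f=least_squares(lambda a:np.hypot(X[:,0]-a[0],X[:,1]-a[1])-a[2],[.55,.02,.134],loss='soft_l1',f_scale=.002)
    print(n,'plate',f.x,s[i])
    for p in ['stand','post_top','globe','clock','tin','flask','car']:
        for d in r.outline_of(p,n)[:1]:
            e=d['extent'];print(n,p,np.round(e),round(d['score'],2))
o=r.get_obs();M=Ro.from_quat(np.roll(o['tool_rot'],-1)).as_matrix();print(np.round(M,3),'z yaw',ang(M[:,2]))
for n,b in [('top',(270,140,400,275)),('side',(230,130,430,310))]:
    im=cv2.imread(f'pics/{n}0.png')[b[1]:b[3],b[0]:b[2]];cv2.imwrite(f'pics/{n}0z.png',cv2.resize(im,None,fx=4,fy=4,interpolation=2)[:600,:800])
E
```

```text
top plate [0.5468412  0.02097194 0.13106361] [ 283  172   93   92 5265]
top stand [402. 235. 421. 273.] 0.68
top post_top [282. 170. 377. 266.] 0.84
top clock [303. 192. 313. 213.] 0.57
top tin [345. 209. 370. 233.] 0.65
top flask [220. 165. 250. 190.] 0.89
top car [403. 237. 423. 274.] 0.64
side plate [0.54665302 0.02033103 0.13203284] [ 287  175  100   78 3904]
side stand [278. 172. 386. 251.] 0.76
side globe [349. 204. 369. 231.] 0.9
side clock [304. 203. 329. 233.] 0.69
side flask [245. 238. 278. 306.] 0.91
side car [374. 150. 415. 174.] 0.74
[[ 0.     0.943 -0.333]
 [-0.    -0.333 -0.943]
 [-1.     0.    -0.   ]] z yaw -109.4712503730833
```

```bash
ls pics
```

```text
side0.png
side0z.png
top0.png
top0z.png
```

View pics/top0z.png

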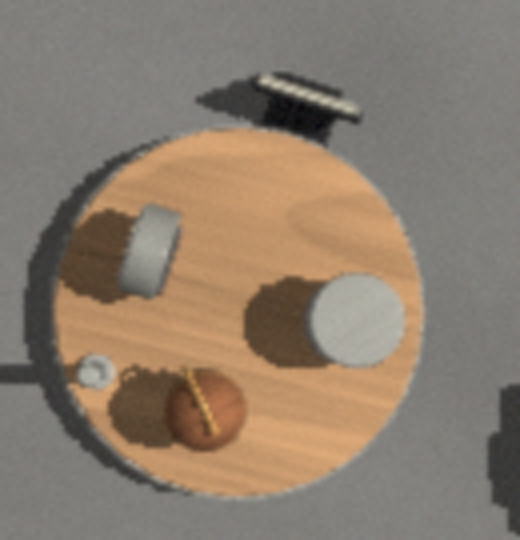

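View pics/side0z.png

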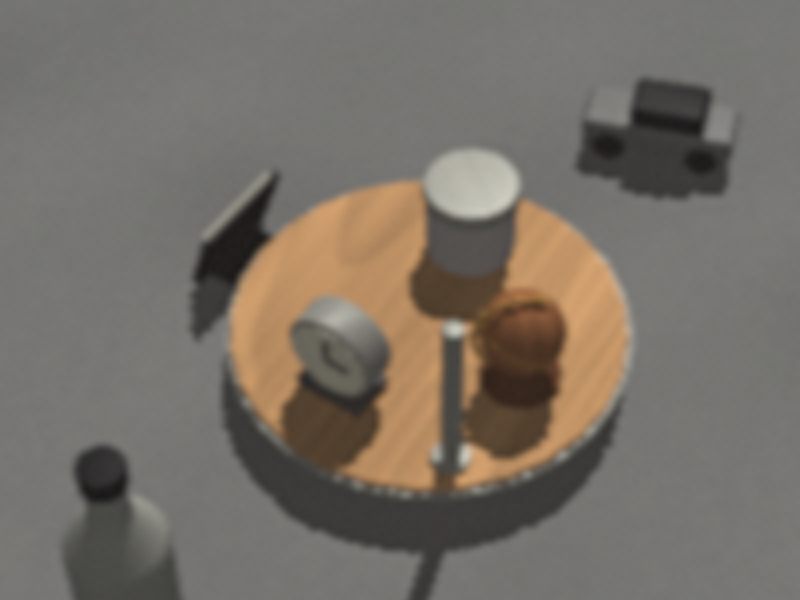

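```bash
python3 - <<'E'
from h import *
ax=np.array([.547,.0205])
a,b=onz('top',(334.5,159.5),.056)[:2],onz('top',(360,168.75),.056)[:2]
print('card',a,b,np.linalg.norm(a-b),'ang mid',ang((a+b)/2-ax),'ang normal',ang(b-a)+90, np.linalg.norm((a+b)/2-ax))
for n,uv,z,l in [('top',(294,233),.166,'post'),('side',(343.2,212),.166,'post'),('top',(321.3,242.3),.086,'globe'),('top',(340,191),.036,'front'),('side',(314,195),.036,'front'),('side',(363,205),.114,'gtop'),('side',(361,225),.036,'globe'),
 ('side',(230+525/4,130+333/4),.086,'gball')]:
    p=onz(n,uv,z)[:2];print(n,l,p,'r',np.linalg.norm(p-ax),'ang',ang(p-ax))
E
```

```text
card [0.70940681 0.00452641] [ 0.68254252 -0.06741669] 0.07679516902792861 ang mid -19.22286578712846 ang normal -20.47614461004575 0.1577711906268684
top post [0.5055074  0.11597384] r 0.10410038085012129 ang 113.48959704040396
side post [0.50304811 0.12150437] r 0.110152857664283 ang 113.51619047557578
top globe [0.47811201 0.04562697] r 0.07332748448314386 ang 159.9605049235396
top front [ 0.6216714 -0.0114826] r 0.08123241085173377 ang -23.185998204331664
side front [ 0.62020438 -0.01752723] r 0.08249212697065555 ang -27.450370501103254
side gtop [0.47171777 0.04618707] r 0.07954394598187745 ang 161.1598302641623
side globe [0.47301458 0.04885697] r 0.07923358095905354 ang 159.02928295198035
side gball [0.47399126 0.05049293] r 0.07892941446119506 ang 157.66651149523364
```

drive_tool([
  [0,0.3,0.27,0,0.5],
  [0,0.6,0.54,0,0.5],
  [0,0.85,0.77,0,0.5],
  [0,1,0.9,0,0.5],
])

```text
time: 2.03
tcp_pos: [0.2902, 0.5154, 0.2488]
tool_rot: [-0.408, -0.577, -0.408, 0.578]
contact_force: [-0.5, -0.1, -0.2]
finger_gap: 0.0667
```

drive_tool([
  [0,0.3,0.27,0,0.5],
  [0,0.6,0.54,0,0.5],
  [0,0.85,0.77,0,0.5],
  [0,1,0.9,0,0.5],
])

```text
time: 2.37
tcp_pos: [0.3544, 0.3973, 0.249]
tool_rot: [0.408, 0.578, 0.408, -0.577]
contact_force: [0.0, 0.1, -0.1]
finger_gap: 0.0447
```

drive_tool([
  [0,0.3,0.27,0,0.5],
  [0,0.6,0.54,0,0.5],
  [0,0.85,0.77,0,0.5],
  [0,1,0.9,0,0.5],
])

```text
time: 2.7
tcp_pos: [0.4187, 0.2793, 0.249]
tool_rot: [0.408, 0.578, 0.408, -0.577]
contact_force: [-0.2, 0.3, 0.2]
finger_gap: 0.044
```

drive_tool([
  [0,0.3,0.3,0,0.5],
  [0,0.6,0.55,0,0.5],
  [0,0.85,0.8,0,0.5],
  [0,1,0.93,0,0.5],
])

```text
time: 3.03
tcp_pos: [0.482, 0.1582, 0.2489]
tool_rot: [0.408, 0.578, 0.408, -0.577]
contact_force: [1.0, 0.7, 0.1]
finger_gap: 0.044
```

drive_tool([
  [0,0.1,0.1,0.06,0.5],
  [0,0.2,0.2,0.12,0.5],
  [0,0.3,0.3,0.18,0.5],
  [0,0.33,0.3,0.24,0.5],
  [0,0.33,0.3,0.3,0.5],
])

```text
time: 3.45
tcp_pos: [0.503, 0.1208, 0.2487]
tool_rot: [0.217, 0.673, 0.217, -0.673]
contact_force: [0.8, -0.1, 0.9]
finger_gap: 0.0436
```

drive_tool([
  [0,0,0,0.05,0.5],
  [0,0,0,0.05,0.5],
  [0,0,0,0.05,0.5],
])

```text
time: 3.7
tcp_pos: [0.5024, 0.1216, 0.2487]
tool_rot: [0.187, 0.682, 0.187, -0.682]
contact_force: [0.1, 0.1, -0.2]
finger_gap: 0.0436
```

```bash
cat > st.py <<'E'
from h import *
def st():
    o=r.get_obs();M=Ro.from_quat(np.roll(o['tool_rot'],-1)).as_matrix()
    print('t',round(o['time'],2),'tcp',np.round(o['tcp_pos'],4),'yaw',round(ang(M[:,2]),2),'q',np.round(o['q'],2),'F',np.round(o['contact_force'],1),'gap',round(o['finger_gap'],4))
    return o,M
E
python3 - <<'E'
from st import *
o,M=st();print(np.round(M,3))
c=cal('wrist');save('wrist','w1.png');print(-c[3].T@c[4],c[0])
for p in ['post_top','globe_top','front','stand']:
    print(p,[(np.round(d['uv']).tolist(),round(d['score'],2)) for d in r.spot_point(p,'wrist')[:2]])
E
```

```text
t 3.7 tcp [0.5024 0.1216 0.2487] yaw -149.39 q [ 0.62  0.1  -0.33  0.   -1.14 -0.08] F [ 0.1  0.1 -0.2] gap 0.0436
[[ 0.     0.509 -0.861]
 [ 0.    -0.861 -0.509]
 [-1.    -0.    -0.   ]]
[0.54126203 0.05491275 0.38513506] 278.3346545816665
post_top [([321.0, 216.0], 0.74)]
globe_top [([386.0, 150.0], 0.86)]
front [([295.0, 37.0], 0.62), ([180.0, 215.0], 0.54)]
stand [([337.0, 91.0], 0.66)]
```

View pics/w1.png

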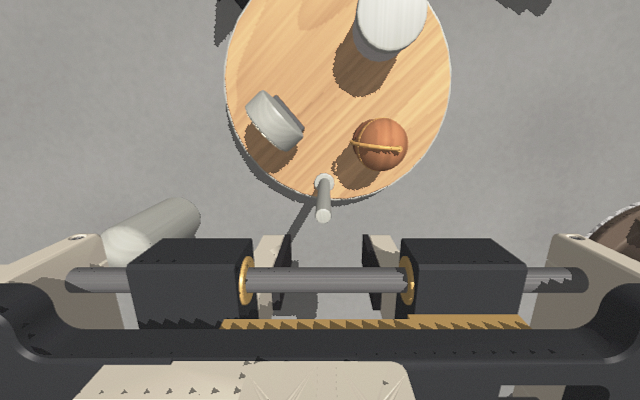

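```bash
python3 - <<'E'
from st import *
o,M=st();ax=np.array([.547,.0205])
for l,uv,z in [('post',(323,216),.166),('postbase',(323,181),.036),('globe ball',(380,144),.086),('gtop',(386,150),.114),('front',(295,37),.036)]:
    p=onz('wrist',uv,z);print(l,p,np.linalg.norm(p[:2]-ax),ang(p[:2]-ax), 'tool rel',np.round(M.T@(p-o['tcp_pos'])*10,3))
E
```

```text
t 3.95 tcp [0.5022 0.1217 0.2486] yaw -149.48 q [ 0.62  0.1  -0.33  0.   -1.14 -0.09] F [-0.4 -0.3  0.8] gap 0.0438
post [0.50380648 0.12305781 0.166     ] 0.11128245394419883 112.83901057758037 tool rel [ 0.826 -0.004 -0.02 ]
postbase [0.50573767 0.12254654 0.036     ] 0.11007305125274888 112.01585606483569 tool rel [ 2.126  0.01  -0.034]
globe ball [0.47915999 0.04783671 0.086     ] 0.07314070385091058 158.0526074810249 tool rel [1.626 0.519 0.574]
gtop [0.47682051 0.05028849 0.114     ] 0.07623984779245116 157.00064527459563 tool rel [1.346 0.486 0.582]
front [ 0.61531537 -0.00265243  0.036     ] 0.07213200001929765 -18.721784898240635 tool rel [ 2.126  1.645 -0.342]
```

drive_tool([
  [0.2,0,0,0,0.5],
  [0.45,0,0,0,0.5],
  [0.7,0,0,0,0.5],
  [0.9,0,0,0,0.5],
  [0.97,0,0,0,0.5],
])

```text
time: 4.37
tcp_pos: [0.5007, 0.1208, 0.1487]
tool_rot: [-0.186, -0.681, -0.185, 0.684]
contact_force: [0.2, -0.7, -0.5]
finger_gap: 0.0435
```

```bash
cat > plan.py <<'E'
from st import *
AX=np.array([.547,.0205])
def arc(p0,yaw0,dphi,droll,n=5):  # dphi cw deg, droll cw deg ; radial correction to .11 by end
    v=p0-AX; r0=np.linalg.norm(v); a0=np.radians(ang(v)); out=[]
    y=np.radians(yaw0); z=np.array([np.cos(y),np.sin(y)]); yy=np.array([-z[1],z[0]])  # y = z cross x(down)
    for k in range(1,n+1):
        s=k/n; a=a0-np.radians(dphi*s); R=r0+(.11-r0)*s
        d=AX+R*np.array([np.cos(a),np.sin(a)])-p0
        out.append([0,round(float(d@-yy)*10 if False else float(d@yy)*10,3),round(float(d@z)*10,3),round(np.radians(droll*s)/2,3)])
    pe=p0+d; return out,pe,yaw0-droll
E
python3 - <<'E'
from plan import *
o,M=st(); z=M[:,2]; print('y check',M[:2,1],[-z[1],z[0]])
save('wrist','w2.png')
p=np.array(o['tcp_pos'][:2]);yaw=ang(z)
for d,ro in [(8,7.5)]+[(12.5,11.6)]*3:
    pl,p,yaw=arc(p,yaw,d,ro); print(pl,np.round(p,4),round(yaw,1),round(ang(p-AX),1))
E
```

```text
t 4.37 tcp [0.5007 0.1208 0.1487] yaw -149.54 q [ 0.62  0.19 -0.47 -0.   -0.91 -0.09] F [ 0.2 -0.7 -0.5] gap 0.0435
y check [ 0.5069329  -0.86198546] [np.float64(0.5069295722819316), np.float64(-0.861977154906704)]
[[0, 0.004, -0.031, np.float64(0.013)], [0, 0.01, -0.061, np.float64(0.026)], [0, 0.016, -0.091, np.float64(0.039)], [0, 0.023, -0.121, np.float64(0.052)], [0, 0.031, -0.151, np.float64(0.065)]] [0.5152 0.1258] -157.0 106.8
[[0, 0.006, -0.048, np.float64(0.02)], [0, 0.014, -0.095, np.float64(0.04)], [0, 0.025, -0.142, np.float64(0.061)], [0, 0.037, -0.188, np.float64(0.081)], [0, 0.052, -0.234, np.float64(0.101)]] [0.5388 0.1302] -168.6 94.3
[[0, 0.007, -0.047, np.float64(0.02)], [0, 0.016, -0.095, np.float64(0.04)], [0, 0.027, -0.141, np.float64(0.061)], [0, 0.04, -0.187, np.float64(0.081)], [0, 0.055, -0.233, np.float64(0.101)]] [0.5627 0.1294] -180.2 81.8
[[0, 0.008, -0.047, np.float64(0.02)], [0, 0.017, -0.094, np.float64(0.04)], [0, 0.029, -0.141, np.float64(0.061)], [0, 0.043, -0.187, np.float64(0.081)], [0, 0.059, -0.232, np.float64(0.101)]] [0.5859 0.1234] -191.8 69.3
```

View pics/w2.png

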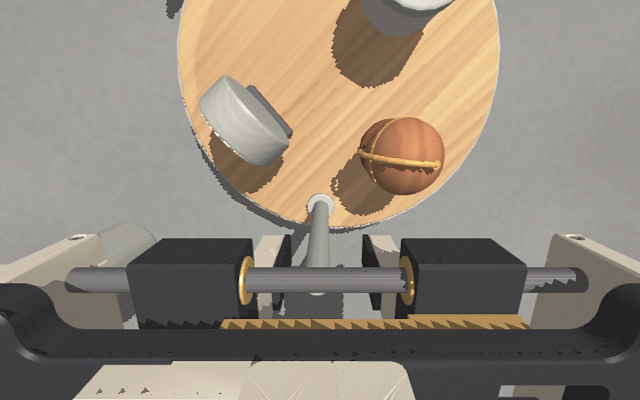

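drive_tool([
  [0,0.004,-0.031,0.013,0.5],
  [0,0.01,-0.061,0.026,0.5],
  [0,0.016,-0.091,0.039,0.5],
  [0,0.023,-0.121,0.052,0.5],
  [0,0.031,-0.15,0.065,0.5],
])

```text
time: 4.83
tcp_pos: [0.5176, 0.1269, 0.1525]
tool_rot: [0.14, 0.694, 0.14, -0.693]
contact_force: [-1.0, -0.8, -0.1]
finger_gap: 0.0437
```

drive_tool([
  [0,0.006,-0.048,0.02,0.5],
  [0,0.014,-0.095,0.04,0.5],
  [0,0.025,-0.142,0.061,0.5],
  [0,0.037,-0.188,0.081,0.5],
  [0,0.052,-0.234,0.101,0.5],
])

```text
time: 5.25
tcp_pos: [0.5404, 0.1308, 0.1519]
tool_rot: [-0.069, -0.704, -0.069, 0.704]
contact_force: [-1.8, 0.1, 2.4]
finger_gap: 0.0438
```

drive_tool([
  [0,0.007,-0.047,0.02,0.5],
  [0,0.016,-0.095,0.04,0.5],
  [0,0.027,-0.141,0.061,0.5],
  [0,0.04,-0.187,0.081,0.5],
  [0,0.055,-0.233,0.101,0.5],
])

```text
time: 5.67
tcp_pos: [0.5643, 0.13, 0.152]
tool_rot: [0.002, -0.707, 0.002, 0.707]
contact_force: [-2.9, -0.9, 2.0]
finger_gap: 0.0437
```

```bash
python3 - <<'E'
from plan import *
o,M=st(); save('wrist','w3.png')
p=np.array(o['tcp_pos'][:2]);yaw=ang(M[:,2]);print(ang(p-AX),np.linalg.norm(p-AX))
p=np.array([.5627,.1294]);yaw=179.8
for d,ro in [(12.5,11.6)]*4:
    pl,p,yaw=arc(p,yaw,d,ro); print([[float(x) for x in q] for q in pl],np.round(p,4),round(yaw,1),round(ang(p-AX),1))
E
```

```text
t 5.67 tcp [0.5643 0.13   0.152 ] yaw 179.63 q [ 0.56  0.28 -0.33 -0.   -0.95 -0.57] F [-2.9 -0.9  2. ] gap 0.0437
80.99961477474088 0.1108412545015467
[[0.0, 0.008, -0.047, 0.02], [0.0, 0.018, -0.094, 0.04], [0.0, 0.029, -0.141, 0.061], [0.0, 0.043, -0.187, 0.081], [0.0, 0.059, -0.232, 0.101]] [0.5859 0.1234] 168.2 69.3
[[0.0, 0.008, -0.047, 0.02], [0.0, 0.019, -0.094, 0.04], [0.0, 0.032, -0.14, 0.061], [0.0, 0.046, -0.186, 0.081], [0.0, 0.063, -0.231, 0.101]] [0.6072 0.1125] 156.6 56.8
[[0.0, 0.009, -0.047, 0.02], [0.0, 0.02, -0.094, 0.04], [0.0, 0.034, -0.14, 0.061], [0.0, 0.049, -0.185, 0.081], [0.0, 0.066, -0.23, 0.101]] [0.6257 0.0973] 145.0 44.3
[[0.0, 0.01, -0.047, 0.02], [0.0, 0.022, -0.093, 0.04], [0.0, 0.036, -0.139, 0.061], [0.0, 0.052, -0.185, 0.081], [0.0, 0.07, -0.229, 0.101]] [0.6405 0.0785] 133.4 31.8
```

View pics/w3.png

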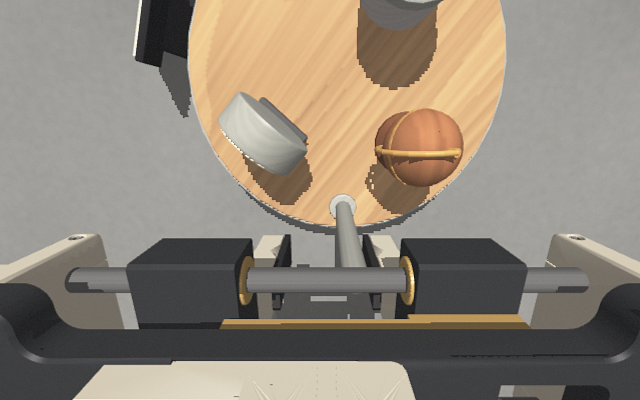

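The post is riding on the trailing (right-hand) pad at about 3 N, and the goods are undisturbed.

drive_tool([
  [0,0.008,-0.047,0.02,0.5],
  [0,0.018,-0.094,0.04,0.5],
  [0,0.029,-0.141,0.061,0.5],
  [0,0.043,-0.187,0.081,0.5],
  [0,0.059,-0.232,0.101,0.5],
])

```text
time: 6.13
tcp_pos: [0.5873, 0.124, 0.1518]
tool_rot: [0.073, -0.703, 0.073, 0.703]
contact_force: [-2.4, 0.4, 1.4]
finger_gap: 0.0438
```

drive_tool([
  [0,0.008,-0.047,0.02,0.5],
  [0,0.019,-0.094,0.04,0.5],
  [0,0.032,-0.14,0.061,0.5],
  [0,0.046,-0.186,0.081,0.5],
  [0,0.063,-0.231,0.101,0.5],
])

```text
time: 6.55
tcp_pos: [0.6087, 0.1132, 0.1518]
tool_rot: [0.144, -0.692, 0.144, 0.693]
contact_force: [-1.6, 1.0, 2.0]
finger_gap: 0.0445
```

drive_tool([
  [0,0.009,-0.047,0.02,0.5],
  [0,0.02,-0.094,0.04,0.5],
  [0,0.034,-0.14,0.061,0.5],
  [0,0.049,-0.185,0.081,0.5],
  [0,0.066,-0.23,0.101,0.5],
])

```text
time: 6.97
tcp_pos: [0.6271, 0.098, 0.1518]
tool_rot: [0.213, -0.674, 0.213, 0.675]
contact_force: [-2.3, 0.6, 1.7]
finger_gap: 0.0436
```

drive_tool([
  [0,0.01,-0.047,0.02,0.5],
  [0,0.022,-0.093,0.04,0.5],
  [0,0.036,-0.139,0.061,0.5],
  [0,0.052,-0.185,0.081,0.5],
  [0,0.07,-0.229,0.101,0.5],
])

```text
time: 7.38
tcp_pos: [0.6419, 0.0791, 0.1518]
tool_rot: [0.28, -0.649, 0.28, 0.65]
contact_force: [-1.7, 1.5, 1.6]
finger_gap: 0.0438
```

```bash
python3 - <<'E'
from plan import *
o,M=st(); save('wrist','w4.png')
p=np.array(o['tcp_pos'][:2]);yaw=ang(M[:,2]);print(ang(p-AX),np.linalg.norm(p-AX))
p=np.array([.6405,.0785]);yaw=133.4
for d,ro in [(12.5,11.6)]*5:
    pl,p,yaw=arc(p,yaw,d,ro); print([[float(x) for x in q] for q in pl],np.round(p,4),round(yaw,1),round(ang(p-AX),1))
E
```

```text
t 7.38 tcp [0.6419 0.0791 0.1518] yaw 133.41 q [ 0.42  0.39 -0.18 -0.   -1.01 -1.24] F [-1.7  1.5  1.6] gap 0.0438
31.70938349190306 0.11154321725927813
[[0.0, 0.011, -0.047, 0.02], [0.0, 0.023, -0.093, 0.04], [0.0, 0.038, -0.139, 0.061], [0.0, 0.055, -0.184, 0.081], [0.0, 0.074, -0.228, 0.101]] [0.6508 0.0569] 121.8 19.3
[[0.0, 0.011, -0.047, 0.02], [0.0, 0.025, -0.093, 0.04], [0.0, 0.04, -0.138, 0.061], [0.0, 0.058, -0.183, 0.081], [0.0, 0.077, -0.227, 0.101]] [0.6562 0.0335] 110.2 6.8
[[0.0, 0.012, -0.046, 0.02], [0.0, 0.026, -0.092, 0.04], [0.0, 0.042, -0.137, 0.061], [0.0, 0.06, -0.182, 0.081], [0.0, 0.08, -0.226, 0.101]] [0.6565 0.0096] 98.6 -5.7
[[0.0, 0.013, -0.046, 0.02], [0.0, 0.028, -0.092, 0.04], [0.0, 0.045, -0.137, 0.061], [0.0, 0.063, -0.181, 0.081], [0.0, 0.084, -0.224, 0.101]] [ 0.6515 -0.0138] 87.0 -18.2
[[0.0, 0.014, -0.046, 0.02], [0.0, 0.029, -0.091, 0.04], [0.0, 0.047, -0.136, 0.061], [0.0, 0.066, -0.18, 0.081], [0.0, 0.088, -0.223, 0.101]] [ 0.6416 -0.0356] 75.4 -30.7
```

View pics/w4.png

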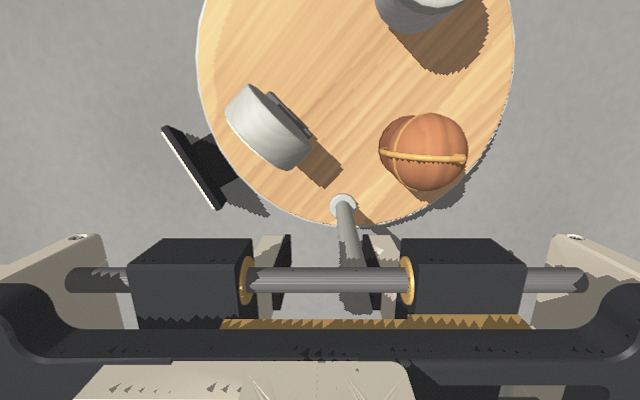

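drive_tool([
  [0,0.011,-0.047,0.02,0.5],
  [0,0.023,-0.093,0.04,0.5],
  [0,0.038,-0.139,0.061,0.5],
  [0,0.055,-0.184,0.081,0.5],
  [0,0.074,-0.228,0.101,0.5],
])

```text
time: 7.85
tcp_pos: [0.6523, 0.0578, 0.1517]
tool_rot: [0.343, -0.618, 0.343, 0.618]
contact_force: [-0.9, 1.2, 2.2]
finger_gap: 0.0436
```

drive_tool([
  [0,0.011,-0.047,0.02,0.5],
  [0,0.025,-0.093,0.04,0.5],
  [0,0.04,-0.138,0.061,0.5],
  [0,0.058,-0.183,0.081,0.5],
  [0,0.077,-0.227,0.101,0.5],
])

```text
time: 8.27
tcp_pos: [0.6578, 0.0345, 0.1517]
tool_rot: [0.404, -0.58, 0.404, 0.58]
contact_force: [-1.9, 2.1, 1.7]
finger_gap: 0.0436
```

drive_tool([
  [0,0.012,-0.046,0.02,0.5],
  [0,0.026,-0.092,0.04,0.5],
  [0,0.042,-0.137,0.061,0.5],
  [0,0.06,-0.182,0.081,0.5],
  [0,0.08,-0.226,0.101,0.5],
])

```text
time: 8.68
tcp_pos: [0.6583, 0.0106, 0.1517]
tool_rot: [0.461, -0.537, 0.46, 0.537]
contact_force: [-1.0, 3.0, 1.1]
finger_gap: 0.0441
```

drive_tool([
  [0,0.013,-0.046,0.02,0.5],
  [0,0.028,-0.092,0.04,0.5],
  [0,0.045,-0.137,0.061,0.5],
  [0,0.063,-0.181,0.081,0.5],
  [0,0.084,-0.224,0.101,0.5],
])

```text
time: 9.1
tcp_pos: [0.6536, -0.0127, 0.1518]
tool_rot: [0.512, -0.488, 0.512, 0.488]
contact_force: [-0.6, 2.1, -0.4]
finger_gap: 0.0435
```

drive_tool([
  [0,0.014,-0.046,0.02,0.5],
  [0,0.029,-0.091,0.04,0.5],
  [0,0.047,-0.136,0.061,0.5],
  [0,0.066,-0.18,0.081,0.5],
  [0,0.088,-0.223,0.101,0.5],
])

```text
time: 9.52
tcp_pos: [0.6441, -0.0346, 0.1518]
tool_rot: [0.559, -0.434, 0.558, 0.433]
contact_force: [1.6, 2.0, -0.7]
finger_gap: 0.0441
```

```bash
python3 - <<'E'
from plan import *
o,M=st(); save('wrist','w5.png')
p=np.array(o['tcp_pos'][:2]);yaw=ang(M[:,2]);print(ang(p-AX),np.linalg.norm(p-AX))
p=np.array([.6416,-.0356]);yaw=75.4
for d,ro in [(12.5,11.6)]*2+[(10,8),(6,4)]:
    pl,p,yaw=arc(p,yaw,d,ro); print([[float(x) for x in q] for q in pl],np.round(p,4),round(yaw,1),round(ang(p-AX),1))
E
```

```text
t 9.52 tcp [ 0.6441 -0.0346  0.1518] yaw 75.62 q [ 0.25  0.38 -0.19 -0.   -1.   -2.07] F [ 1.6  2.  -0.7] gap 0.0441
-29.574450471120553 0.11160606032560132
[[0.0, 0.014, -0.046, 0.02], [0.0, 0.03, -0.091, 0.04], [0.0, 0.049, -0.135, 0.061], [0.0, 0.069, -0.179, 0.081], [0.0, 0.091, -0.222, 0.101]] [ 0.6272 -0.0548] 63.8 -43.2
[[0.0, 0.015, -0.046, 0.02], [0.0, 0.032, -0.09, 0.04], [0.0, 0.051, -0.135, 0.061], [0.0, 0.072, -0.178, 0.081], [0.0, 0.094, -0.22, 0.101]] [ 0.609  -0.0703] 52.2 -55.7
[[0.0, 0.012, -0.036, 0.014], [0.0, 0.026, -0.072, 0.028], [0.0, 0.041, -0.108, 0.042], [0.0, 0.057, -0.142, 0.056], [0.0, 0.075, -0.177, 0.07]] [ 0.5923 -0.0797] 44.2 -65.7
[[0.0, 0.008, -0.022, 0.007], [0.0, 0.017, -0.043, 0.014], [0.0, 0.026, -0.064, 0.021], [0.0, 0.035, -0.085, 0.028], [0.0, 0.045, -0.106, 0.035]] [ 0.5816 -0.0839] 40.2 -71.7
```

View pics/w5.png

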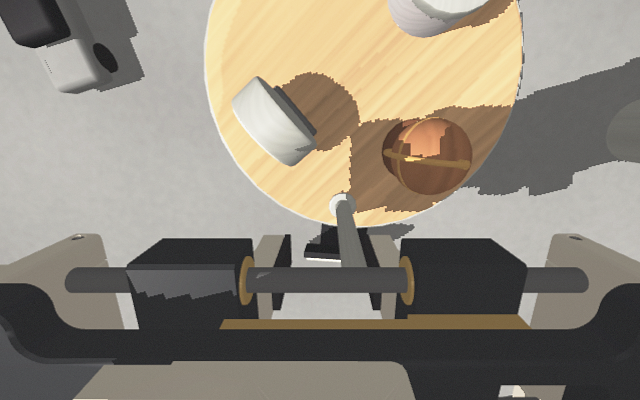

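drive_tool([
  [0,0.014,-0.046,0.02,0.5],
  [0,0.03,-0.091,0.04,0.5],
  [0,0.049,-0.135,0.061,0.5],
  [0,0.069,-0.179,0.081,0.5],
  [0,0.091,-0.222,0.101,0.5],
])

```text
time: 9.98
tcp_pos: [0.6299, -0.0539, 0.1518]
tool_rot: [0.6, -0.375, 0.599, 0.375]
contact_force: [2.9, 2.0, -1.1]
finger_gap: 0.0439
```

drive_tool([
  [0,0.015,-0.046,0.02,0.5],
  [0,0.032,-0.09,0.04,0.5],
  [0,0.051,-0.135,0.061,0.5],
  [0,0.072,-0.178,0.081,0.5],
  [0,0.094,-0.22,0.101,0.5],
])

```text
time: 10.4
tcp_pos: [0.612, -0.0697, 0.152]
tool_rot: [0.635, -0.313, 0.633, 0.313]
contact_force: [3.2, 1.4, -0.0]
finger_gap: 0.0435
```

drive_tool([
  [0,0.012,-0.036,0.014,0.5],
  [0,0.026,-0.072,0.028,0.5],
  [0,0.041,-0.108,0.042,0.5],
  [0,0.057,-0.142,0.056,0.5],
  [0,0.075,-0.177,0.07,0.5],
])

```text
time: 10.82
tcp_pos: [0.5955, -0.0792, 0.1522]
tool_rot: [0.655, -0.268, 0.654, 0.268]
contact_force: [2.9, -0.3, 0.3]
finger_gap: 0.0441
```

```bash
python3 - <<'E'
from plan import *
o,M=st(); save('wrist','w6.png')
p=np.array(o['tcp_pos'][:2]);print('tcp',ang(p-AX),np.linalg.norm(p-AX))
save('top','t6.png');save('side','s6.png')
for n in ['wrist','top','side']:
  for nm,z in [('globe_top',.114),('globe',.036),('post_top',.166)]:
    for d in r.spot_point(nm,n)[:2]:
      q=onz(n,d['uv'],z)[:2];print(n,nm,round(d['score'],2),np.round(d['uv']),np.round(q,4),'r',round(np.linalg.norm(q-AX),4),'a',round(ang(q-AX),1))
E
```

```text
t 10.82 tcp [ 0.5955 -0.0792  0.1522] yaw 44.53 q [ 0.19  0.31 -0.29  0.   -0.97 -2.56] F [ 2.9 -0.3  0.3] gap 0.0441
tcp -64.08988065365492 0.1108932311213329
wrist globe_top 0.89 [449. 174.] [0.6187 0.0065] r 0.0731 a -11.0
wrist globe 0.82 [415. 157.] [0.6198 0.0085] r 0.0738 a -9.4
wrist globe 0.58 [130. 182.] [ 0.4498 -0.192 ] r 0.2337 a -114.6
top post_top 0.55 [355. 228.] [ 0.5162 -0.0355] r 0.0639 a -118.8
top post_top 0.28 [356. 223.] [ 0.5284 -0.039 ] r 0.0624 a -107.4
side globe_top 0.37 [354. 198.] [0.4984 0.0295] r 0.0494 a 169.5
side globe 0.82 [314. 203.] [0.613 0.01 ] r 0.0668 a -9.0
side post_top 0.67 [313. 196.] [0.5844 0.0925] r 0.0811 a 62.6
side post_top 0.61 [323. 143.] [ 0.6127 -0.0896] r 0.1282 a -59.2
```

View pics/w6.png

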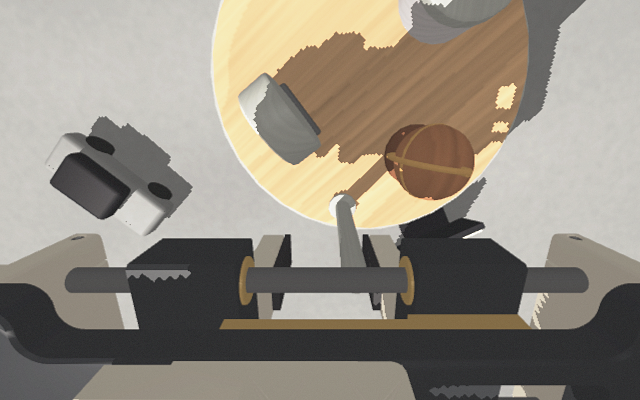

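View pics/s6.png

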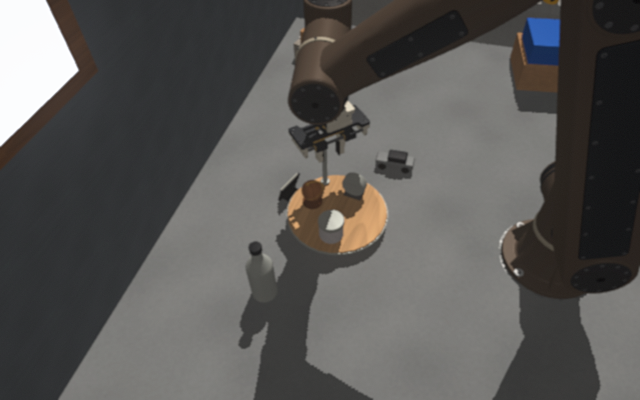

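```bash
python3 - <<'E'
from plan import *
p=np.array([.5923,-.0797]);yaw=44.2
for d,ro in [(7,4),(3,1)]:
    pl,p,yaw=arc(p,yaw,d,ro); print([[float(x) for x in q] for q in pl],np.round(p,4),round(yaw,1),round(ang(p-AX),1))
E
```

```text
[[0.0, 0.009, -0.025, 0.007], [0.0, 0.019, -0.05, 0.014], [0.0, 0.03, -0.075, 0.021], [0.0, 0.041, -0.099, 0.028], [0.0, 0.053, -0.123, 0.035]] [ 0.5798 -0.0845] 40.2 -72.7
[[0.0, 0.005, -0.011, 0.002], [0.0, 0.009, -0.021, 0.003], [0.0, 0.014, -0.032, 0.005], [0.0, 0.019, -0.042, 0.007], [0.0, 0.024, -0.052, 0.009]] [ 0.5742 -0.0861] 39.2 -75.7
```

drive_tool([
  [0,0.009,-0.025,0.007,0.5],
  [0,0.019,-0.05,0.014,0.5],
  [0,0.03,-0.075,0.021,0.5],
  [0,0.041,-0.099,0.028,0.5],
  [0,0.053,-0.123,0.035,0.5],
])

```text
time: 11.83
tcp_pos: [0.5818, -0.0845, 0.1517]
tool_rot: [0.664, -0.244, 0.663, 0.244]
contact_force: [2.2, -0.5, -0.1]
finger_gap: 0.0439
```

```bash
cat > meas.py <<'E'
from plan import *
import sys
o,M=st(); p=np.array(o['tcp_pos'][:2]);print('tcp',ang(p-AX))
save('wrist',sys.argv[1]); save('side','s_'+sys.argv[1])
for n in ['wrist','side']:
  for nm,z in [('globe_top',.114),('globe',.036),('front',.036),('globe_center',.075),('post_top',.166)]:
    for d in r.spot_point(nm,n)[:1]:
      q=onz(n,d['uv'],z)[:2];print(n,nm,round(d['score'],2),np.round(d['uv']),np.round(q,4),'r',round(np.linalg.norm(q-AX),4),'a',round(ang(q-AX),1))
E
python3 meas.py w7.png
```

```text
t 11.83 tcp [ 0.5818 -0.0845  0.1517] yaw 40.4 q [ 0.19  0.3  -0.31  0.   -0.96 -2.62] F [ 2.2 -0.5 -0.1] gap 0.0439
tcp -71.64104438100475
wrist globe_top 0.9 [455. 180.] [ 0.6169 -0.0009] r 0.0731 a -17.0
wrist globe 0.69 [416. 161.] [ 0.6163 -0.0011] r 0.0726 a -17.3
wrist globe_center 0.96 [430. 168.] [ 0.615  -0.0016] r 0.0715 a -18.0
wrist post_top 0.97 [356. 284.] [ 0.5938 -0.0761] r 0.1073 a -64.2
side globe_top 0.9 [312. 180.] [ 0.6196 -0.0024] r 0.0761 a -17.5
side globe 0.63 [314. 202.] [0.6128 0.0049] r 0.0677 a -13.4
side front 0.71 [316. 194.] [ 0.6151 -0.0234] r 0.0811 a -32.8
side globe_center 0.61 [314. 189.] [ 0.6148 -0.0053] r 0.0726 a -20.8
side post_top 0.77 [331. 142.] [ 0.593  -0.0997] r 0.1287 a -69.0
```

View pics/w7.png

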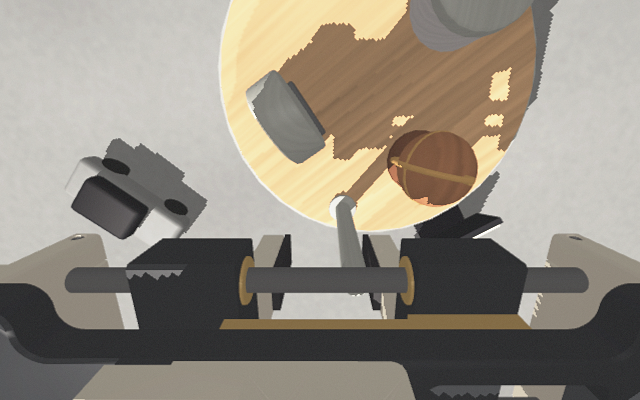

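drive_tool([
  [0,0.005,-0.011,0.002,0.5],
  [0,0.009,-0.021,0.003,0.5],
  [0,0.014,-0.032,0.005,0.5],
  [0,0.019,-0.042,0.007,0.5],
  [0,0.024,-0.052,0.009,0.5],
])

```text
time: 12.85
tcp_pos: [0.5765, -0.0858, 0.1517]
tool_rot: [0.666, -0.239, 0.665, 0.238]
contact_force: [0.7, -1.0, -1.2]
finger_gap: 0.0443
```

```bash
python3 meas.py w8.png
```

```text
t 12.85 tcp [ 0.5765 -0.0858  0.1517] yaw 39.43 q [ 0.19  0.29 -0.33  0.   -0.95 -2.64] F [ 0.7 -1.  -1.2] gap 0.0443
tcp -74.47947716884562
wrist globe_top 0.72 [453. 184.] [ 0.6148 -0.0055] r 0.0726 a -21.0
wrist globe 0.64 [418. 164.] [ 0.6165 -0.004 ] r 0.0737 a -19.4
wrist globe_center 0.6 [433. 171.] [ 0.6146 -0.0036] r 0.0717 a -19.6
side globe_top 0.85 [313. 179.] [ 0.6151 -0.0043] r 0.0725 a -20.1
side globe 0.58 [316. 198.] [ 0.6119 -0.0071] r 0.0706 a -23.0
side front 0.56 [314. 194.] [ 0.6227 -0.0221] r 0.0869 a -29.4
side globe_center 0.57 [315. 188.] [ 0.6144 -0.0094] r 0.0738 a -23.9
side post_top 0.82 [330. 143.] [ 0.5942 -0.0934] r 0.1233 a -67.5
```

drive_tool([
  [0,-0.01,0.04,0,0.5],
  [0,-0.03,0.08,0,0.5],
  [0,-0.05,0.12,0,0.5],
  [0,-0.05,0.12,0,0.5],
])

```text
time: 13.78
tcp_pos: [0.5899, -0.0818, 0.1515]
tool_rot: [0.666, -0.239, 0.665, 0.239]
contact_force: [0.1, -0.0, 0.3]
finger_gap: 0.0438
```

drive_tool([
  [-0.15,0,0,0,0.5],
  [-0.35,0,0,0,0.5],
  [-0.6,0,0,0,0.5],
  [-0.85,0,0,0,0.5],
  [-1,0,0,0,0.5],
])

```text
time: 14.2
tcp_pos: [0.5897, -0.0822, 0.2543]
tool_rot: [0.666, -0.239, 0.665, 0.238]
contact_force: [0.6, 0.3, 1.1]
finger_gap: 0.0439
```

drive_tool([
  [-0.2,-0.3,0,0,0.2],
  [-0.4,-0.6,0,0,0],
  [-0.6,-0.8,0,0,0],
  [-0.6,-0.9,0,0,0],
  [-0.6,-0.9,0,0,0],
])

```text
time: 14.62
tcp_pos: [0.6474, -0.1531, 0.3118]
tool_rot: [0.666, -0.238, 0.665, 0.238]
contact_force: [-1.1, -0.5, -1.5]
finger_gap: 0.0162
```

```bash
python3 meas.py w9.png
```

```text
t 14.62 tcp [ 0.6474 -0.1531  0.3118] yaw 39.35 q [ 0.06  0.31  0.09  0.   -1.34 -2.52] F [-1.1 -0.5 -1.5] gap 0.0162
tcp -59.95632346064463
wrist globe_top 0.81 [388.  64.] [ 0.6115 -0.0051] r 0.0693 a -21.6
wrist globe 0.92 [381.  78.] [ 0.6192 -0.0041] r 0.0762 a -18.8
wrist globe_center 0.88 [382.  69.] [ 0.6111 -0.0031] r 0.0683 a -20.2
wrist post_top 0.98 [326. 102.] [ 0.5861 -0.0799] r 0.1077 a -68.7
side globe_top 0.73 [313. 181.] [0.6144 0.0013] r 0.0701 a -15.9
side globe 0.7 [312. 180.] [ 0.6404 -0.0685] r 0.129 a -43.6
side front 0.64 [314. 194.] [ 0.6206 -0.0216] r 0.0847 a -29.8
side globe_center 0.65 [314. 190.] [ 0.6143 -0.0036] r 0.0715 a -19.7
side post_top 0.73 [332. 142.] [ 0.5925 -0.099 ] r 0.1279 a -69.1
```

View pics/w9.png

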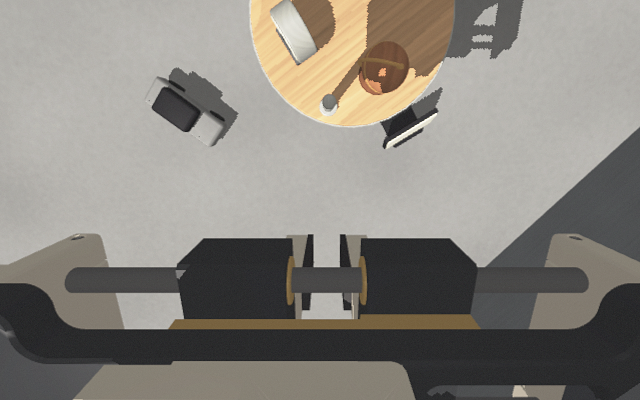

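View pics/s_w9.png

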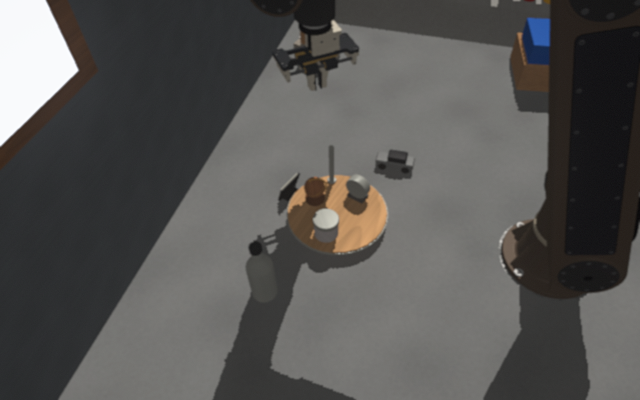

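```bash
python3 - <<'E'
from plan import *
im=save('wrist','w10.png');b=(300,0,480,150)
cv2.imwrite('pics/w10z.png',cv2.resize(im[b[1]:b[3],b[0]:b[2],::-1],None,fx=4,fy=4,interpolation=2))
for d in r.outline_of('globe','wrist')[:1]: print(d['extent'],d['score'])
st()
E
```

```text
[360.2, 43.5, 409.5, 95.6] 0.77
t 15.32 tcp [ 0.646  -0.1515  0.3117] yaw 39.46 q [ 0.06  0.31  0.08  0.   -1.34 -2.52] F [-0.1 -0.4  0. ] gap 0.0005
```

View pics/w10z.png

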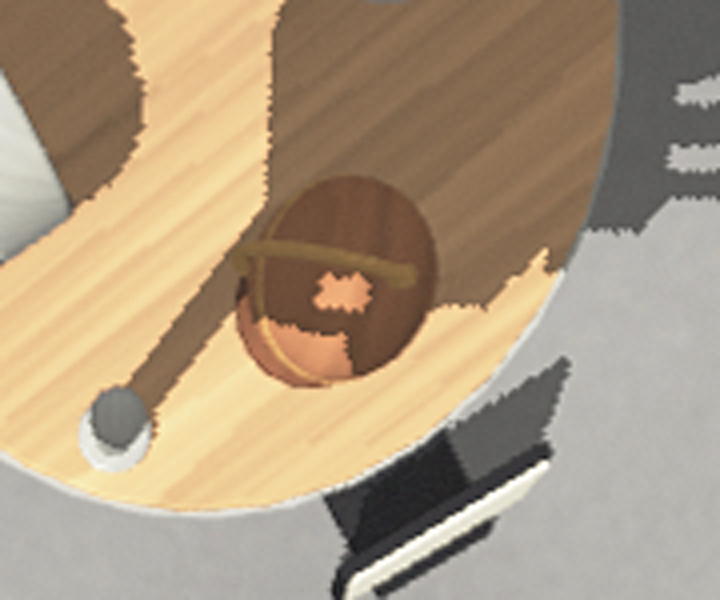

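```bash
python3 - <<'E'
from plan import *
c=cal('wrist')
a,b=[onz('wrist',u,.056,c)[:2] for u in [(386.3,146),(437.5,114)]]
m=(a+b)/2;print('card',a,b,np.linalg.norm(a-b),'mid',ang(m-AX),np.linalg.norm(m-AX))
e=b-a;print('normal',ang([e[1],-e[0]]))
g=onz('wrist',(384.3,70.5),.086,c)[:2];print('globe',g,ang(g-AX),np.linalg.norm(g-AX))
q=onz('wrist',(329.8,105),.166,c)[:2];print('post',q,ang(q-AX),np.linalg.norm(q-AX))
# initial offset post->globe 46deg
E
```

```text
card [ 0.68398688 -0.06724449] [0.70805591 0.00751636] 0.07853981304493522 mid -18.67347042664261 0.15730198626319392
normal -17.84580853496133
globe [ 0.61487929 -0.00587395] -21.233236143068698 0.07282295552525249
post [ 0.59109946 -0.08018501] -66.34685499831048 0.10991921669455183
```

The globe is at about -20.7° and the card at about -19°, so it stands right behind it. The fingers are clear of the post. Next I'll move above the globe.

drive_tool([
  [0,0.25,0.13,0,0],
  [0,0.5,0.26,0,0],
  [0,0.75,0.39,0,0],
  [0,0.95,0.5,0,0],
  [0,1,0.53,0,0],
])

```text
time: 15.73
tcp_pos: [0.6229, -0.038, 0.3119]
tool_rot: [0.666, -0.239, 0.665, 0.239]
contact_force: [-0.6, -0.3, 0.0]
finger_gap: 0.0005
```

drive_tool([
  [0.1,0.15,0.08,0,0],
  [0.3,0.3,0.16,0,0],
  [0.5,0.323,0.164,0,0],
  [0.7,0.323,0.164,0,0],
  [0.8,0.323,0.164,0,0],
])

```text
time: 16.15
tcp_pos: [0.6145, -0.0052, 0.2292]
tool_rot: [0.665, -0.239, 0.667, 0.239]
contact_force: [-1.1, 0.3, -0.5]
finger_gap: 0.0002
```

```bash
python3 meas.py w11.png
```

```text
t 16.15 tcp [ 0.6145 -0.0052  0.2292] yaw 39.47 q [ 0.31  0.27 -0.15 -0.   -1.15 -2.76] F [-1.1  0.3 -0.5] gap 0.0002
tcp -20.847167255728017
wrist globe_top 0.79 [327. 207.] [ 0.6182 -0.0086] r 0.0769 a -22.2
wrist globe 0.62 [329. 187.] [ 0.6205 -0.0071] r 0.0786 a -20.6
wrist globe_center 0.94 [328. 195.] [ 0.6191 -0.0067] r 0.0771 a -20.7
side globe_top 0.72 [313. 180.] [ 0.6161 -0.0033] r 0.0731 a -19.0
side globe 0.62 [315. 200.] [6.108e-01 3.000e-04] r 0.067 a -17.6
side front 0.61 [316. 194.] [ 0.6162 -0.0212] r 0.0808 a -31.1
side globe_center 0.88 [313. 190.] [ 0.6173 -0.0024] r 0.0739 a -18.1
side post_top 0.73 [332. 142.] [ 0.591  -0.0974] r 0.1259 a -69.5
```

View pics/w11.png

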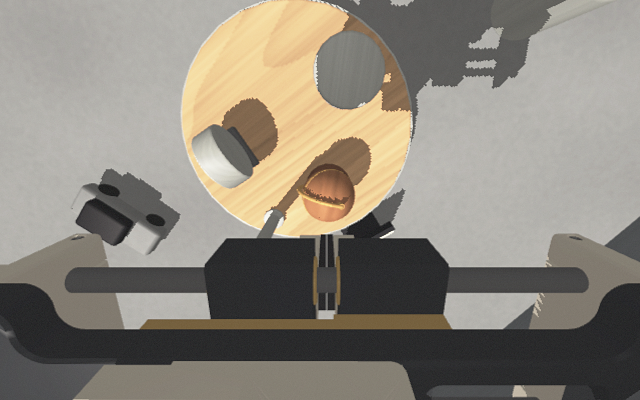

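View pics/s_w11.png

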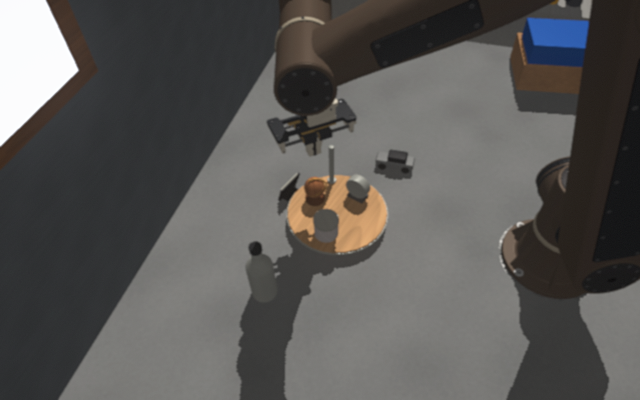

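drive_tool([
  [0.2,0,0.01,0,0],
  [0.4,0,0.01,0,0],
  [0.55,0,0.01,0,0],
  [0.62,0,0.01,0,0],
  [0.62,0,0.01,0,0],
])

```text
time: 17.17
tcp_pos: [0.6154, -0.0049, 0.1679]
tool_rot: [0.665, -0.238, 0.667, 0.239]
contact_force: [0.3, -0.5, 0.1]
finger_gap: 0.0004
```

drive_tool([
  [0,0,0,0,0],
  [0,0,0,0,0],
  [0,0,0,0,0],
  [0,0,0,0,0],
  [0,0,0,0,0],
])

```text
time: 17.58
tcp_pos: [0.6166, -0.0046, 0.1703]
tool_rot: [0.666, -0.239, 0.665, 0.239]
contact_force: [0.6, 0.1, -0.1]
finger_gap: 0.0004
```

```bash
python3 meas.py w12.png; python3 -c "
import cv2;im=cv2.imread('pics/s_w12.png')[80:260,240:420];cv2.imwrite('pics/s12z.png',cv2.resize(im,None,fx=3.3,fy=3.3,interpolation=2))"
```

```text
t 17.58 tcp [ 0.6166 -0.0046  0.1703] yaw 39.46 q [ 0.31  0.32 -0.23  0.   -1.02 -2.76] F [ 0.6  0.1 -0.1] gap 0.0004
tcp -19.820770024673728
wrist globe_top 0.82 [324. 229.] [ 0.6154 -0.0069] r 0.0737 a -21.8
wrist globe 0.84 [326. 199.] [ 0.6156 -0.0053] r 0.0733 a -20.6
wrist globe_center 0.86 [325. 207.] [ 0.6129 -0.003 ] r 0.07 a -19.6
wrist post_top 0.95 [214. 322.] [ 0.5895 -0.0788] r 0.108 a -66.8
side globe_top 0.57 [314. 181.] [0.6122 0.0014] r 0.068 a -16.3
side globe 0.87 [314. 198.] [ 0.6169 -0.0076] r 0.0754 a -21.9
side front 0.87 [314. 196.] [ 0.6175 -0.0134] r 0.0783 a -25.7
side globe_center 0.92 [312. 187.] [ 0.6231 -0.0123] r 0.0828 a -23.3
side post_top 0.81 [330. 141.] [ 0.5981 -0.1022] r 0.133 a -67.4
```

View pics/w12.png

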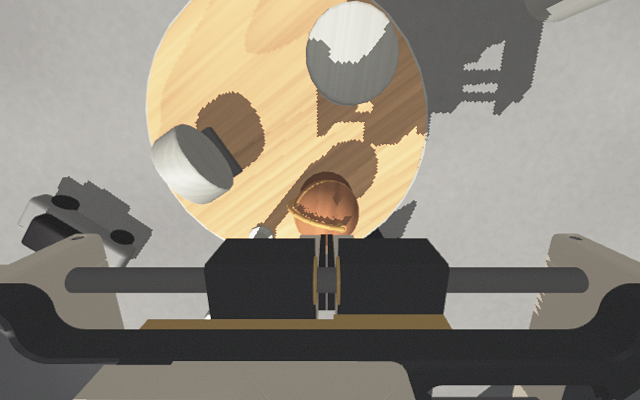

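View pics/s12z.png

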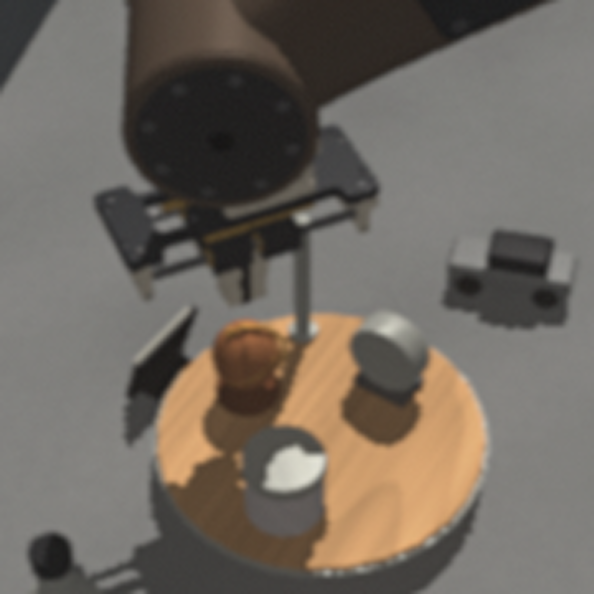

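The fingertips are about 34 mm above the globe's top and within 2 mm of its axis, with nothing in contact. I'll hold here for more than two seconds.

drive_tool([
  [0,0,0,0,0],
  [0,0,0,0,0],
  [0,0,0,0,0],
  [0,0,0,0,0],
  [0,0,0,0,0],
])

```text
time: 18.6
tcp_pos: [0.6163, -0.0047, 0.1696]
tool_rot: [0.666, -0.239, 0.666, 0.239]
contact_force: [0.3, -0.0, 0.2]
finger_gap: 0.0005
```

drive_tool([
  [0,0,0,0,0],
  [0,0,0,0,0],
  [0,0,0,0,0],
  [0,0,0,0,0],
  [0,0,0,0,0],
])

```text
time: 19.02
tcp_pos: [0.6163, -0.0047, 0.1696]
tool_rot: [0.666, -0.239, 0.666, 0.239]
contact_force: [-0.6, 0.0, -1.3]
finger_gap: 0.0006
```

drive_tool([
  [0,0,0,0,0],
  [0,0,0,0,0],
  [0,0,0,0,0],
  [0,0,0,0,0],
  [0,0,0,0,0],
])

```text
time: 19.43
tcp_pos: [0.6163, -0.0047, 0.1696]
tool_rot: [0.666, -0.239, 0.666, 0.239]
contact_force: [-0.4, 0.1, 0.5]
finger_gap: 0.0007
```

drive_tool([
  [0,0,0,0,0],
  [0,0,0,0,0],
  [0,0,0,0,0],
  [0,0,0,0,0],
  [0,0,0,0,0],
])

```text
time: 19.85
tcp_pos: [0.6164, -0.0047, 0.1696]
tool_rot: [0.666, -0.239, 0.666, 0.239]
contact_force: [0.3, 0.8, 0.1]
finger_gap: 0.0004
```

drive_tool([
  [0,0,0,0,0],
  [0,0,0,0,0],
  [0,0,0,0,0],
  [0,0,0,0,0],
  [0,0,0,0,0],
])

```text
time: 20.27
tcp_pos: [0.6163, -0.0047, 0.1695]
tool_rot: [0.666, -0.239, 0.666, 0.239]
contact_force: [0.6, -0.5, 0.1]
finger_gap: 0.0008
```

drive_tool([
  [0,0,0,0,0],
  [0,0,0,0,0],
  [0,0,0,0,0],
  [0,0,0,0,0],
  [0,0,0,0,0],
])

```text
time: 20.68
tcp_pos: [0.6163, -0.0047, 0.1696]
tool_rot: [0.666, -0.239, 0.666, 0.239]
contact_force: [-0.0, -0.7, -0.5]
finger_gap: 0.0002
```

drive_tool([
  [0,0,0,0,0],
  [0,0,0,0,0],
  [0,0,0,0,0],
  [0,0,0,0,0],
  [0,0,0,0,0],
])

```text
time: 21.1
tcp_pos: [0.6163, -0.0047, 0.1696]
tool_rot: [0.666, -0.239, 0.666, 0.239]
contact_force: [0.2, 0.3, 0.3]
finger_gap: 0.0003
```

```bash
python3 - <<'E'
from st import *
st(); print(r.job_done())
E
```

```text
t 21.1 tcp [ 0.6163 -0.0047  0.1696] yaw 39.45 q [ 0.31  0.32 -0.23  0.   -1.02 -2.76] F [0.2 0.3 0.3] gap 0.0003
the job is handed in; nothing more can be done
None
```

The globe now stands right behind the price card, and the arm finished still pointing down at it, touching nothing. I handed the job in at 21.1 s.

- **Turning:** I placed the open fingers around the post and pushed it clockwise about 180° with one fingertip pad, without gripping it. Force readings stayed at about 3–4 N. I then backed off and lifted clear.
- **Pointing:** With the fingers closed, I held the tips about 34 mm above the globe's top for more than 3 s.
- **Last checks:** The globe is at about -20.5° round the axis and the card at about -19°, so they are within roughly 2 mm of each other. The fingers are within about 2 mm of the globe's axis, and the force reads zero apart from noise. All the goods are upright and undisturbed in the last pictures.
- **Disagreements:** The side camera's network put the "front" point at -25° to -33°. I set that aside because the card's edges, measured directly in the top and wrist pictures, gave -18° to -20.5°. The side camera's readings of the globe also scattered by a few degrees.

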